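Load the jar shaker and hold its recessed run button with a stylus

TASK

Load the jar shaker: stand the round jar and the square tin upright side by side in its steel cradle, both right down on the cradle floor, and let go of them. Then take the stylus from its wooden stand, reach it through the hole in the shaker's control pod and push the recessed button fully down with it; finish while still gripping the stylus and holding the button down. Do not press the button before both are loaded, and leave the bowl, the mug and the spatula where they are.

Things in the scene. Friction and masses are not known exactly. Their poses are not given: they have to be found in the camera images.
- shaker: The jar shaker, fixed to the table: a grey chassis 200 (x) x 280 (y) x 40 mm high; a steel cradle tray stands on its +y half and a white control pod (90 x 80 mm, its flat top 95 mm above the table) on its -y half. Origin at the centre of its underside on the table, z up; its x axis points away from the robot at yaw 0; it may be turned by up to 0.3 rad.
- cradle (a point): Centre of the inner floor of the cradle tray, 44 mm above the table, axes as the shaker's. The tray is open above, inside 114 mm along its x and 60 mm along its y; walls 4 mm thick, their rims 32 mm above the inner floor. The jar and the tin just fit in one row along x, centres about 28 mm either side of this point; either may be at either end.
- jar: Round white ceramic jar, 52 mm diameter, its body straight from 5 to 80 mm up (foot edge bevelled), then a 47 mm steel lid to 94 mm; about 0.3 kg. Origin at the centre of its underside, z up. Starts upright on the table on the robot's left.
- tin: Square aluminium tin, 50 x 50 x 80 mm high, with a dark screw cap of 30 mm diameter on top, up to 94 mm; about 0.3 kg. Origin at the centre of its underside, z up, x and y normal to its flat sides. Starts upright on the table on the robot's left. To go into the cradle its sides must be in line with the cradle's.
- stand: Wooden block 70 x 60 x 65 mm high, fixed to the table on the robot's right, with one upright hole of 11 mm right through it in its middle, in which the stylus stands. Origin at the centre of its underside, z up.
- stylus: Stylus 140 mm long, 0.06 kg. Origin at the centre of its blunt tip, z along it to the handle. Steel shank 8 mm diameter from 0 to 60 mm, brass collar 19 mm diameter to 66 mm, dark wooden round handle 16 mm diameter to 140 mm. Stands loosely upright in the stand, tip down 5 mm above the table, collar resting on the block's top; lift it over 60 mm to free it.
- aperture (a point): Centre of the mouth of the round hole in the flat top of the control pod, 95 mm above the table: an upright hole of 16 mm diameter, too narrow for the fingers.
- button_top (a point): Centre of the top face of the grey round button (13.6 mm diameter) inside that hole, 30 mm below the mouth when not pressed; it sinks as it is pressed.
- button (a joint): How far the button is pressed straight down, in m: 0 released, 0.006 fully down at its hard stop. Spring return, 1 N per mm, so about 6 N reaches the stop.
- bowl: Bystander: blue ceramic bowl, 100 mm across, 50 mm high, beyond the shaker. Origin under its centre.
- mug: Bystander: terracotta mug, 80 mm across, 90 mm high, on the right, farther out than the stand. Origin under its centre.
- spatula: Bystander: spatula lying on the table at the far left, outside the jar and the tin. Origin at its underside.

How it is judged:
By the outcome, as a careful person would: the job done as asked, in the order asked, and still so for the second after the job is handed in, while the arm keeps its last pose, push and grip.
It also fails if it takes over 61 s, if anything falls off the work surface, if the arm or the gripper's body presses on something with over 40 N, if the wrist force passes 120 N, or if a joint passes its speed limit or range.

ROBOT

A 6-joint arm with a two-finger parallel gripper is mounted at the origin on the work surface. World frame = base frame: x ahead of the robot, y to its left, z up, the work surface at z = 0. Lengths are in m, angles in rad, forces in N, time in s.
With the tool pointing down it reaches from about 0.3 to 0.875 m from the base axis. Payload 6.4 kg.
Tool frame: the origin (TCP) lies midway between the tips of the shut fingers; the grasp point (between the pads) lies 19 mm behind it; z points along the fingers, y is the line along which they close (so a half turn about z gives the same grasp; the last joint's range is limited). The gripper opens to 88 mm and grips with 3 to 60 N. Pads are 18 mm wide; open, the fingers measure 123 mm over their backs; the gripper's body (75 mm by 187 mm) begins 45 mm behind the grasp point.
Start: joints at [-1.321, 0.181, 1.607, -0, 1.354, -0.206], TCP at [0.253, -0.516, 0.216] pointing down, gripper open.
Joint ranges: [-2.99, 2.99], [-0.89, 2.07], [0.3, 2.58], [-1.14, 4.28], [0, 2.63], [-3.12, 3.12]. Speed limits (rad/s): [2.57, 2.57, 3.01, 3.14, 3.14, 3.14].

INTERFACE

Orientations are given as a rotation vector (axis times angle).
In Python, from rig import readout, eyes, arm gives the robot as it stands. The module is installed in compiled form; this text tells all that it offers.
- The arm moves only by the tool step_arm, never from a script. Its argument "moves" is a list of rows, each an object of numbers: "claw": the opening, from 0 (shut) to 1 (fully open); "dx", "dy", "dz": the shift along the tool's x, y, z in cm; "ax", "ay", "az": the turn, a rotation vector about the tool's x, y, z in degrees. In form: [{"claw": .., "dx": .., "dy": .., "dz": .., "ax": .., "ay": .., "az": ..}, ...]. A call has 1 to 12 rows; each row shifts and turns the commanded pose from where the row before left it, along the tool's axes as they then stand; what a row does not reach is not made up. A row lasts 1/10 s, in which the tool goes at most 50 mm and 8.59 degrees, less where a joint would pass 70% of its speed; a pose out of reach is approached as far as the arm can. A call is refused whole if a number of a shift passes 5 or a number of a turn 8.59, either way. A call with a gripper value outside its range is refused whole. The fingers move at their own pace and stop on an object; "newtons" is the grip in N (left out, the last holds). Time passes only in rows, so rows that do not move let the fingers close. It gives the time, the measured TCP pose, the force, the opening and the grip force at its end, in the units of the state.
- readout.observe(): the state, without advancing time (a new reading comes with each control period).
- eyes.read_camera(name): name is "scene" or "top" or "wrist"; returns a dict with "frame" (420x560x3 uint8, blue, green, red), "camera_matrix" (3x3 intrinsics, pixels), "origin" and "rotation" of the camera in the world; the wrist camera has in their place "T_tool_cam" (4x4, takes a point from camera to tool coordinates, whose origin is the TCP and whose axes are the flange's). Camera axes: x right, y up, looking along -z (the intrinsics and any distortion apply to the point x, -y, -z); pixel columns grow to the right and rows downward; lengths in m; the calibration is good to about 2 mm. A picture is of the moment at which its call begins: read the wrist's pose just before it. There is no depth.
- arm.job_done(): hands the job in; it is judged then, once.
The state is a dict: "time_s": time; "joints": joint angles; "dq": joint speeds; "effort": joint torques, N m; "eef_pos": TCP position; "tool_rot": TCP orientation; "contact_force": force on the tool from outside, world axes, zero at the start; "ft_torque": the same for the moment, N m; "opening": opening from 0.0 (shut) to 1.0 (fully open); "finger_force": force on a finger pad.
Only numpy, scipy, OpenCV 4.12 (cv2) and the standard library are available. Lean on these libraries where they do the work, as an engineer would, in place of code of your own. Each camera call takes 0.05 s, during which the arm holds its last target. There are 200 camera calls.

## Working session

There is one attempt and no reset: what is moved stays moved. The work goes in short steps, Python scripts to look and compute and a tool call to move; the robot and the scene stay as the last step left them, time stands still between calls to the robot, and variables do not carry over. Pictures are saved under pics/ and viewed, at most 10 in all, crops included, and the job is handed in when it is done.

Besides the shell and the picture viewer there is one more tool, called after "Request:" in YAML: its name, and indented under it one key for each argument. step_arm: Moves the arm, as the interface text tells. Its arguments: {"type":"object","properties":{"moves":{"type":"array"},"newtons":{"type":"number"}},"required":["moves"]}

```bash
mkdir -p pics; cat > h.py <<'E'
import numpy as np, cv2
from scipy.spatial.transform import Rotation as R
from rig import readout, eyes, arm
def cam(name):
    s=readout.observe(); d=eyes.read_camera(name)
    if 'T_tool_cam' in d:
        T=np.eye(4);T[:3,:3]=R.from_rotvec(s['tool_rot']).as_matrix();T[:3,3]=s['eef_pos'];T=T@np.array(d['T_tool_cam'])
    else:
        T=np.eye(4);T[:3,:3]=np.array(d['rotation']);T[:3,3]=d['origin']
    return d['frame'],np.array(d['camera_matrix']),T,d
def ray(K,T,u,v,z):
    p=np.linalg.inv(K)@[u,v,1]; r=T[:3,:3]@[p[0],-p[1],-p[2]]; o=T[:3,3]
    return o+r*(z-o[2])/r[2]
def proj(K,T,P):
    q=T[:3,:3].T@(np.array(P)-T[:3,3]); q=K@[q[0],-q[1],-q[2]]; return q[:2]/q[2]
E
python3 - <<'E'
from h import *
s=readout.observe();print({k:np.round(v,3) for k,v in s.items()})
for n in ['top','scene']:
    f,K,T,d=cam(n);cv2.imwrite(f'pics/{n}0.png',f);print(n,[k for k in d],K.round(1).tolist(),T.round(3).tolist())
f,K,T,d=cam('wrist');print(np.array(d['T_tool_cam']).round(3).tolist(),R.from_rotvec(s['tool_rot']).as_matrix().round(2).tolist(),d.get('distortion'))
E
```

```text
{'time_s': np.float64(0.0), 'joints': array([-1.321,  0.182,  1.608, -0.   ,  1.354, -0.206]), 'dq': array([ 0.001, -0.   ,  0.002, -0.003,  0.001, -0.001]), 'effort': array([-0.0000e+00, -4.3387e+01, -3.4185e+01,  7.0000e-02,  3.9000e-02,
       -0.0000e+00]), 'eef_pos': array([ 0.253, -0.516,  0.215]), 'tool_rot': array([-3.059, -0.709,  0.   ]), 'contact_force': array([ 0.088, -0.881,  0.833]), 'ft_torque': array([-0.019,  0.001, -0.015]), 'finger_force': np.float64(0.0), 'opening': np.float64(1.001)}
top ['frame', 'camera_matrix', 'origin', 'rotation'] [[407.9, 0.0, 289.2], [0.0, 407.9, 201.6], [0.0, 0.0, 1.0]] [[0.126, -0.103, -1.552, 0.396], [0.126, -0.103, -1.552, 0.043], [0.126, -0.103, -1.552, 1.312], [0.0, 0.0, 0.0, 1.0]]
scene ['frame', 'camera_matrix', 'origin', 'rotation'] [[426.1, 0.0, 280.0], [0.0, 426.1, 212.2], [0.0, 0.0, 1.0]] [[0.647, 0.387, 1.0, 1.163], [0.647, 0.387, 1.0, -0.251], [0.647, 0.387, 1.0, 0.841], [0.0, 0.0, 0.0, 1.0]]
[[0.0, 0.966, 0.259, 0.067], [1.0, -0.001, 0.002, -0.001], [0.002, 0.259, -0.966, -0.168], [0.0, 0.0, 0.0, 1.0]] [[0.9, 0.44, -0.0], [0.44, -0.9, 0.0], [0.0, -0.0, -1.0]] None
```

View pics/top0.png

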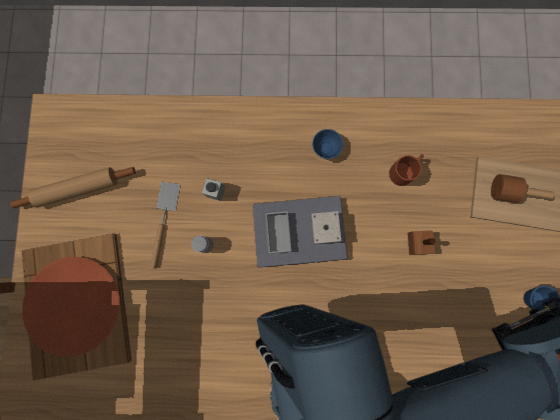

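View pics/scene0.png

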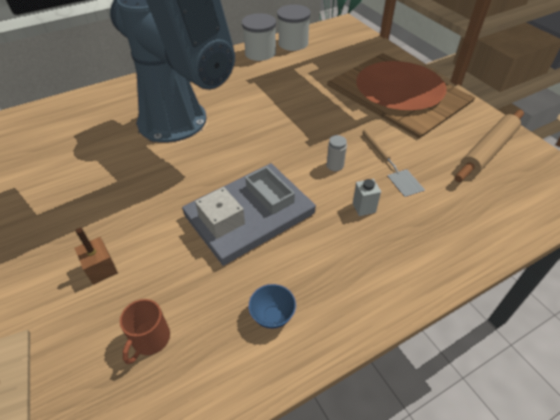

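Top view: jar at about (202,244), tin (212,188), cradle (282,232), pod hole (326,227), stand (422,242), with the shaker slightly turned.

```bash
sed -i "s/T\[:3,:3\]=np.array(d\['rotation'\])/T[:3,:3]=R.from_rotvec(d['rotation']).as_matrix() if np.size(d['rotation'])==3 else np.array(d['rotation'])/" h.py
python3 - <<'E'
from h import *
f,K,T,d=cam('top')
for n,u,v,z in [('jarlid',203,243,.094),('tincap',211,187,.094),('hole',326,227,.095),('cradle',282,232,.076),('stand',422,242,.065),
 ('c1',253,204,.04),('c2',342,197,.04),('c3',348,258,.04),('c4',259,266,.04),('bowl',327,144,.04),('mug',405,170,.09)]:
    print(n,ray(K,T,u,v,z).round(3))
a=f[160:280,140:460];cv2.imwrite('pics/topc.png',cv2.resize(a,None,fx=2.5,fy=2.5,interpolation=cv2.INTER_CUBIC))
E
```

```text
jarlid [0.446 0.318 0.094]
tincap [0.616 0.301 0.094]
hole [ 0.5   -0.048  0.095]
cradle [0.484 0.083 0.076]
stand [ 0.461 -0.342  0.065]
c1 [0.574 0.178 0.04 ]
c2 [ 0.6   -0.103  0.04 ]
c3 [ 0.41  -0.121  0.04 ]
c4 [0.381 0.153 0.04 ]
bowl [ 0.772 -0.055  0.04 ]
mug [ 0.678 -0.289  0.09 ]
```

View pics/topc.png

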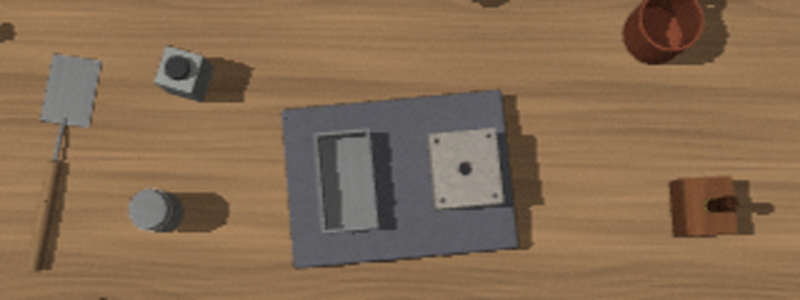

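```bash
cat > plan.py <<'E'
# usage: plan.py x y z psi_deg [x y z psi ...]  -> rows (tool axes, cm/deg)
import sys
from h import *
s=readout.observe();M=R.from_rotvec(s['tool_rot'])
Rd=lambda p:R.from_matrix([[np.cos(p),np.sin(p),0],[np.sin(p),-np.cos(p),0],[0,0,-1]])
p=np.array(s['eef_pos']);m=M
w=np.array(list(map(float,sys.argv[1:]))).reshape(-1,4)
for t in w:
    tr=Rd(np.radians(t[3])); dr=(m.inv()*tr).as_rotvec(degrees=True); D=t[:3]-p
    n=max(1,int(np.ceil(max(np.linalg.norm(D)/.049,np.linalg.norm(dr)/8.5))))
    for i in range(n):
        a=np.round(m.inv().apply(t[:3]-p)/(n-i)*100,2); b=np.round((m.inv()*tr).as_rotvec(degrees=True)/(n-i),1)
        print('{'+', '.join(f'"{k}":{v:g}' for k,v in zip(['dx','dy','dz','ax','ay','az'],[*a,*b]) if abs(v)>.004)+'}',end=',\n' if i==n-1 else ', ')
        p=p+m.apply(a)/100; m=m*R.from_rotvec(b,degrees=True)
E
cat > st.py <<'E'
from h import *
s=readout.observe();M=R.from_rotvec(s['tool_rot']).as_matrix()
print(s['time_s'],np.round(s['eef_pos'],4),np.degrees(np.arctan2(M[1,0],M[0,0])).round(2),'tilt',M[:2,2].round(4),np.round(s['contact_force'],1),np.round([s['opening'],s['finger_force']],3),np.round(s['joints'],2))
E
python3 plan.py .46 .02 .25 5.7
```

```text
{"dx":3.51, "dy":-3.25, "dz":-0.28, "az":1.7}, {"dx":3.42, "dy":-3.35, "dz":-0.28, "az":1.7}, {"dx":3.32, "dy":-3.45, "dz":-0.29, "az":1.7}, {"dx":3.21, "dy":-3.55, "dz":-0.28, "az":1.7}, {"dx":3.1, "dy":-3.65, "dz":-0.29, "az":1.7}, {"dx":3, "dy":-3.74, "dz":-0.28, "az":1.7}, {"dx":2.88, "dy":-3.82, "dz":-0.29, "az":1.7}, {"dx":2.77, "dy":-3.91, "dz":-0.28, "az":1.7}, {"dx":2.65, "dy":-3.99, "dz":-0.29, "az":1.7}, {"dx":2.53, "dy":-4.06, "dz":-0.28, "az":1.7}, {"dx":2.41, "dy":-4.14, "dz":-0.29, "az":1.7}, {"dx":2.29, "dy":-4.2, "dz":-0.28, "ax":-0.1, "az":1.7},
```

Request:
step_arm:
  moves:
    - {"claw":1,"dx":3.5,"dy":-3.3,"dz":-0.3,"az":1.7}
    - {"dx":3.4,"dy":-3.4,"dz":-0.3,"az":1.7}
    - {"dx":3.3,"dy":-3.5,"dz":-0.3,"az":1.7}
    - {"dx":3.2,"dy":-3.6,"dz":-0.3,"az":1.7}
    - {"dx":3.1,"dy":-3.7,"dz":-0.3,"az":1.7}
    - {"dx":3.0,"dy":-3.7,"dz":-0.3,"az":1.7}
    - {"dx":2.9,"dy":-3.8,"dz":-0.3,"az":1.7}
    - {"dx":2.8,"dy":-3.9,"dz":-0.3,"az":1.7}
    - {"dx":2.7,"dy":-4.0,"dz":-0.3,"az":1.7}
    - {"dx":2.5,"dy":-4.1,"dz":-0.3,"az":1.7}
    - {"dx":2.4,"dy":-4.1,"dz":-0.3,"az":1.7}
    - {"dx":2.3,"dy":-4.2,"dz":-0.3,"az":1.7}

```text
invalid input at $.moves[0]: expected keys claw, dx, dy, dz, ax, ay, az
```

Request:
step_arm:
  moves:
    - {}
    - {}
    - {}

```text
invalid input at $.moves[0]: expected keys claw, dx, dy, dz, ax, ay, az
```

```bash
python3 st.py; python3 - <<'E'
from h import *
f,K,T,d=cam('wrist');cv2.imwrite('pics/w1.png',f);np.savez('w1',f=f,K=K,T=T);print(K.tolist())
E
```

```text
0.2 [ 0.253  -0.516   0.2154] 26.11 tilt [-0.0002  0.001 ] [-0.3 -0.4 -0.9] [0.999 0.   ] [-1.32  0.18  1.61  0.    1.35 -0.21]
[[358.99769836890505, 0.0, 280.06431925086656], [0.0, 358.99769836890505, 205.8802998523265], [0.0, 0.0, 1.0]]
```

View pics/w1.png

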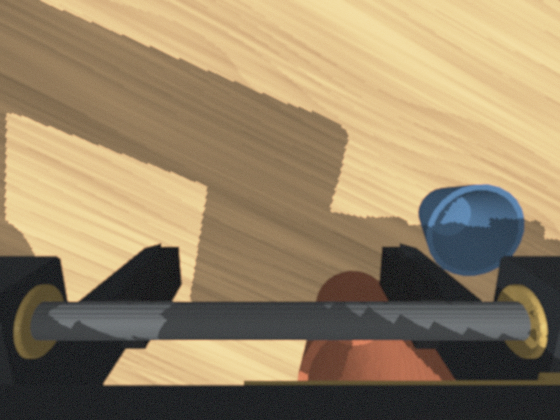

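The move was refused because every row needs all the keys, so the arm is still at the start. The wrist view covers only what lies ahead of the fingers, in image rows below about 240. I'll aim short of the shaker.

```bash
sed -i "s/if abs(v)>.004)+/)+', \"claw\":1'+/" plan.py; python3 plan.py .37 .02 .28 5.7|head -c 300; python3 plan.py .37 .02 .28 5.7|tail -c 150
```

```text
{"dx":2.84, "dy":-3.58, "dz":-0.53, "ax":-0, "ay":-0, "az":1.7, "claw":1}, {"dx":2.73, "dy":-3.67, "dz":-0.53, "ax":-0, "ay":-0, "az":1.7, "claw":1}, {"dx":2.62, "dy":-3.74, "dz":-0.54, "ax":-0, "ay":-0, "az":1.7, "claw":1}, {"dx":2.51, "dy":-3.82, "dz":-0.53, "ax":-0, "ay":-0, "az":1.7, "claw":1}, , {"dx":1.67, "dy":-4.26, "dz":-0.54, "ax":-0, "ay":0, "az":1.7, "claw":1}, {"dx":1.55, "dy":-4.31, "dz":-0.53, "ax":-0, "ay":0, "az":1.7, "claw":1},
```

Request:
step_arm:
  moves:
    - {"claw":1,"dx":2.9,"dy":-3.6,"dz":-0.5,"ax":0,"ay":0,"az":1.7}
    - {"claw":1,"dx":2.8,"dy":-3.7,"dz":-0.5,"ax":0,"ay":0,"az":1.7}
    - {"claw":1,"dx":2.7,"dy":-3.8,"dz":-0.5,"ax":0,"ay":0,"az":1.7}
    - {"claw":1,"dx":2.6,"dy":-3.9,"dz":-0.5,"ax":0,"ay":0,"az":1.7}
    - {"claw":1,"dx":2.5,"dy":-3.9,"dz":-0.5,"ax":0,"ay":0,"az":1.7}
    - {"claw":1,"dx":2.3,"dy":-4.0,"dz":-0.5,"ax":0,"ay":0,"az":1.7}
    - {"claw":1,"dx":2.2,"dy":-4.1,"dz":-0.5,"ax":0,"ay":0,"az":1.7}
    - {"claw":1,"dx":2.1,"dy":-4.1,"dz":-0.5,"ax":0,"ay":0,"az":1.7}
    - {"claw":1,"dx":2.0,"dy":-4.2,"dz":-0.5,"ax":0,"ay":0,"az":1.7}
    - {"claw":1,"dx":1.8,"dy":-4.2,"dz":-0.6,"ax":0,"ay":0,"az":1.7}
    - {"claw":1,"dx":1.7,"dy":-4.3,"dz":-0.6,"ax":0,"ay":0,"az":1.7}
    - {"claw":1,"dx":1.6,"dy":-4.3,"dz":-0.6,"ax":0,"ay":0,"az":1.7}

```text
time_s: 1.45
eef_pos: [0.3752, 0.0275, 0.2795]
tool_rot: [3.137, 0.154, 0.002]
contact_force: [0.8, -0.4, 0.2]
opening: 0.997
finger_force: 0.0
```

Request:
step_arm:
  moves:
    - {"claw":1,"dx":0,"dy":0,"dz":0,"ax":0,"ay":0,"az":0}
    - {"claw":1,"dx":0,"dy":0,"dz":0,"ax":0,"ay":0,"az":0}
    - {"claw":1,"dx":0,"dy":0,"dz":0,"ax":0,"ay":0,"az":0}

```text
time_s: 1.75
eef_pos: [0.375, 0.0248, 0.2786]
tool_rot: [3.137, 0.156, -0.001]
contact_force: [0.5, 0.3, -0.1]
opening: 0.999
finger_force: 0.0
```

```bash
python3 st.py; python3 - <<'E'
from h import *
f,K,T,d=cam('wrist');cv2.imwrite('pics/w2.png',f);np.savez('w2',f=f,K=K,T=T)
E
```

```text
1.75 [0.375  0.0248 0.2786] 5.69 tilt [-0.0006 -0.0003] [ 0.5  0.3 -0.1] [0.999 0.   ] [-0.25 -0.36  1.98 -0.    1.52  1.22]
```

View pics/w2.png

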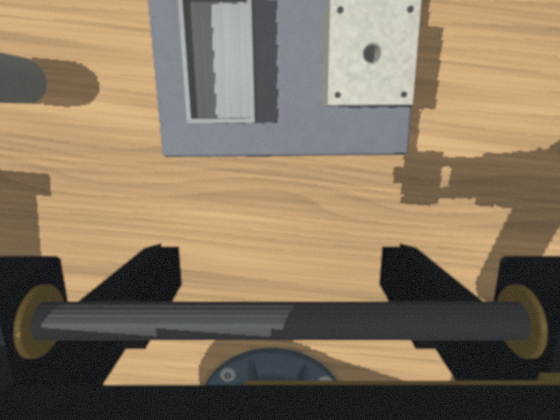

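```bash
python3 - <<'E'
from h import *
w=np.load('w2.npz');K,T,f=w['K'],w['T'],w['f']
for n,u,v,z in [('hole',372,53,.095),('podL',325,104,.095),('podR',412,106,.095),('s1',340,9,.095),('s2',410,9,.095),('s3',337,95,.095),('s4',404,94,.095),('crL',186,123,.076),('crR',254,122,.076),('chL',163,155,.04),('chR',406,153,.04),('chTL',149,0,.04)]:
    print(n,ray(K,T,u,v,z).round(4))
E
python3 plan.py .38 .21 .26 5.7
```

```text
hole [ 0.4987 -0.0454  0.095 ]
podL [ 0.4502 -0.0088  0.095 ]
podR [ 0.4565 -0.0906  0.095 ]
s1 [ 0.5316 -0.0114  0.095 ]
s2 [ 0.5377 -0.0728  0.095 ]
s3 [ 0.4594 -0.0189  0.095 ]
s4 [ 0.4665 -0.0811  0.095 ]
crL [0.4186 0.1257 0.076 ]
crR [0.4263 0.0577 0.076 ]
chL [0.3785 0.1596 0.04  ]
chR [ 0.4079 -0.1131  0.04  ]
chTL [0.5347 0.176  0.04  ]
{"dx":0.58, "dy":-4.61, "dz":0.46, "ax":0, "ay":0, "az":-0, "claw":1}, {"dx":0.58, "dy":-4.6, "dz":0.46, "ax":0, "ay":0, "az":-0, "claw":1}, {"dx":0.57, "dy":-4.61, "dz":0.47, "ax":0, "ay":0, "az":-0, "claw":1}, {"dx":0.58, "dy":-4.6, "dz":0.46, "ax":0, "ay":0, "az":-0.1, "claw":1},
```

Request:
step_arm:
  moves:
    - {"claw":1,"dx":-0.6,"dy":-4.5,"dz":0,"ax":0,"ay":0,"az":0}
    - {"claw":1,"dx":-0.6,"dy":-4.5,"dz":0,"ax":0,"ay":0,"az":0}
    - {"claw":1,"dx":-0.6,"dy":-4.5,"dz":0,"ax":0,"ay":0,"az":0}
    - {"claw":1,"dx":-0.6,"dy":-4,"dz":0,"ax":0,"ay":0,"az":0}
    - {"claw":1,"dx":0,"dy":0,"dz":0,"ax":0,"ay":0,"az":0}
    - {"claw":1,"dx":0,"dy":0,"dz":0,"ax":0,"ay":0,"az":0}
    - {"claw":1,"dx":0,"dy":0,"dz":0,"ax":0,"ay":0,"az":0}

```text
time_s: 2.5
eef_pos: [0.3346, 0.1957, 0.2787]
tool_rot: [3.137, 0.152, -0.0]
contact_force: [-0.4, 0.6, 0.5]
opening: 0.998
finger_force: 0.0
```

```bash
python3 st.py; python3 - <<'E'
from h import *
f,K,T,d=cam('wrist');cv2.imwrite('pics/w3.png',cv2.resize(f[:260,60:460],None,fx=2,fy=2,interpolation=cv2.INTER_CUBIC));np.savez('w3',f=f,K=K,T=T)
E
```

```text
2.5 [0.3346 0.1957 0.2787] 5.55 tilt [-0.0003 -0.0006] [-0.4  0.6  0.5] [0.998 0.   ] [ 0.22 -0.32  1.95 -0.    1.51  1.69]
```

View pics/w3.png

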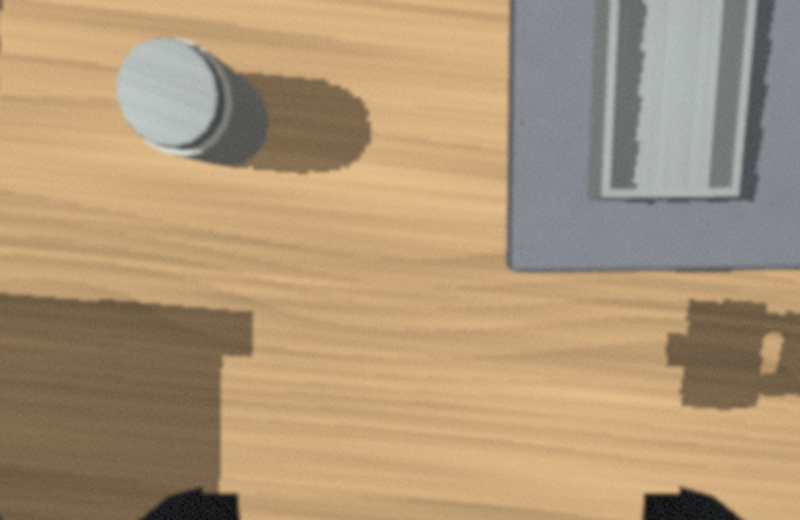

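The crop shows the jar lid centre at (168,92), the cradle rim's near corners at (601,197) and (741,197), and the chassis corner at (510,269).

```bash
python3 - <<'E'
from h import *
w=np.load('w3.npz');K,T,f=w['K'],w['T'],w['f']
for n,u,v,z in [('jar',168,92,.094),('crL',601,197,.076),('crR',741,197,.076),('chL',510,269,.04)]:
    print(n,ray(K,T,u/2+60,v/2,z).round(4))
E
```

```text
jar [0.4442 0.3319 0.094 ]
crL [0.4188 0.1253 0.076 ]
crR [0.4255 0.0565 0.076 ]
chL [0.3777 0.1622 0.04  ]
```

```bash
python3 plan.py .36 .328 .2 6.1
```

```text
{"dx":0.95, "dy":-3.23, "dz":1.97, "ax":0, "ay":0, "az":-0.1, "claw":1}, {"dx":0.95, "dy":-3.23, "dz":1.97, "ax":0, "ay":0, "az":-0.2, "claw":1}, {"dx":0.97, "dy":-3.23, "dz":1.96, "ax":0, "ay":0, "az":-0.1, "claw":1}, {"dx":0.97, "dy":-3.23, "dz":1.97, "ax":0, "ay":0, "az":-0.2, "claw":1},
```

Request:
step_arm:
  moves:
    - {"claw":1,"dx":1,"dy":-3.2,"dz":2,"ax":0,"ay":0,"az":-0.2}
    - {"claw":1,"dx":1,"dy":-3.2,"dz":2,"ax":0,"ay":0,"az":-0.2}
    - {"claw":1,"dx":1,"dy":-3.2,"dz":2,"ax":0,"ay":0,"az":-0.1}
    - {"claw":1,"dx":1,"dy":-3.2,"dz":2,"ax":0,"ay":0,"az":0}
    - {"claw":1,"dx":0,"dy":0,"dz":0,"ax":0,"ay":0,"az":0}
    - {"claw":1,"dx":0,"dy":0,"dz":0,"ax":0,"ay":0,"az":0}
    - {"claw":1,"dx":0,"dy":0,"dz":0,"ax":0,"ay":0,"az":0}

```text
time_s: 3.25
eef_pos: [0.3613, 0.3275, 0.1996]
tool_rot: [3.137, 0.167, 0.001]
contact_force: [0.1, 1.0, -0.2]
opening: 1.004
finger_force: 0.0
```

```bash
python3 st.py; python3 - <<'E'
from h import *
f,K,T,d=cam('wrist');cv2.imwrite('pics/w4.png',f[:300]);np.savez('w4',f=f,K=K,T=T)
print(proj(K,T,[.444,.332,.094]))
E
```

```text
3.25 [0.3613 0.3275 0.1996] 6.09 tilt [0.0008 0.    ] [ 0.1  1.  -0.2] [1.004 0.   ] [ 0.49 -0.    1.84 -0.    1.3   1.96]
[287.85415987  86.67392305]
```

View pics/w4.png

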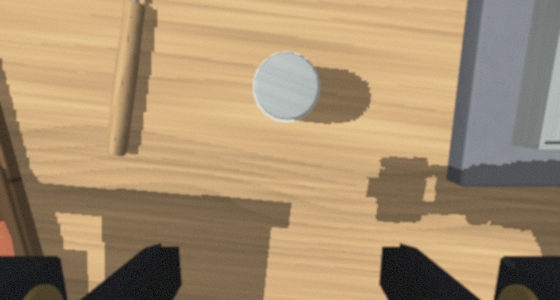

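Lid centre is at (286,87), which confirms the jar at (0.444, 0.332).

```bash
python3 plan.py .444 .332 .19 6.1 .444 .332 .04 6.1
```

```text
{"dx":4.13, "dy":0.22, "dz":0.5, "ax":-0, "ay":-0, "az":-0, "claw":1}, {"dx":4.13, "dy":0.23, "dz":0.51, "ax":-0, "ay":-0.1, "az":-0, "claw":1},
{"dx":-0, "dy":0, "dz":3.75, "ax":-0, "ay":0, "az":-0, "claw":1}, {"dx":-0, "dy":0, "dz":3.75, "ax":-0, "ay":0, "az":-0, "claw":1}, {"dx":-0, "dy":0, "dz":3.75, "ax":-0, "ay":0, "az":-0, "claw":1}, {"dx":-0, "dy":0.01, "dz":3.75, "ax":-0, "ay":0, "az":-0, "claw":1},
```

Request:
step_arm:
  moves:
    - {"claw":1,"dx":4.1,"dy":0.2,"dz":0.5,"ax":0,"ay":0,"az":0}
    - {"claw":1,"dx":4.1,"dy":0.2,"dz":0.5,"ax":0,"ay":0,"az":0}
    - {"claw":1,"dx":0,"dy":0,"dz":3,"ax":0,"ay":0,"az":0}
    - {"claw":1,"dx":0,"dy":0,"dz":3.5,"ax":0,"ay":0,"az":0}
    - {"claw":1,"dx":0,"dy":0,"dz":3.5,"ax":0,"ay":0,"az":0}
    - {"claw":1,"dx":0,"dy":0,"dz":3,"ax":0,"ay":0,"az":0}
    - {"claw":1,"dx":0,"dy":0,"dz":2,"ax":0,"ay":0,"az":0}
    - {"claw":1,"dx":0,"dy":0,"dz":0,"ax":0,"ay":0,"az":0}
    - {"claw":1,"dx":0,"dy":0,"dz":0,"ax":0,"ay":0,"az":0}

```text
time_s: 4.2
eef_pos: [0.4433, 0.3333, 0.0402]
tool_rot: [-3.137, -0.169, -0.002]
contact_force: [0.6, 0.1, 0.7]
opening: 1.001
finger_force: 0.0
```

Request:
step_arm:
  moves:
    - {"claw":0.3,"dx":0,"dy":0,"dz":0,"ax":0,"ay":0,"az":0}
    - {"claw":0.3,"dx":0,"dy":0,"dz":0,"ax":0,"ay":0,"az":0}
    - {"claw":0.3,"dx":0,"dy":0,"dz":0,"ax":0,"ay":0,"az":0}
    - {"claw":0.3,"dx":0,"dy":0,"dz":0,"ax":0,"ay":0,"az":0}
    - {"claw":0.3,"dx":0,"dy":0,"dz":0,"ax":0,"ay":0,"az":0}
    - {"claw":0.3,"dx":0,"dy":0,"dz":0,"ax":0,"ay":0,"az":0}
  newtons: 25

```text
time_s: 4.8
eef_pos: [0.4427, 0.3336, 0.0393]
tool_rot: [3.137, 0.171, 0.001]
contact_force: [0.0, -2.6, 4.1]
opening: 0.581
finger_force: 25.7
```

```bash
python3 st.py
```

```text
4.8 [0.4427 0.3336 0.0393] 6.23 tilt [ 0.0007 -0.0003] [ 0.  -2.6  4.1] [ 0.581 25.703] [ 0.43  0.36  1.78 -0.    1.    1.89]
```

```bash
python3 plan.py .4427 .3336 .16 6.1 .4547 .0943 .16 6.1
```

```text
{"dx":0, "dy":0, "dz":-4.02, "ax":0, "ay":-0, "az":0, "claw":1}, {"dx":0, "dy":0, "dz":-4.02, "ax":0, "ay":-0, "az":0.1, "claw":1}, {"dx":0.01, "dy":0.01, "dz":-4.03, "ax":0, "ay":-0, "az":0, "claw":1},
{"dx":-0.27, "dy":4.78, "dz":0, "ax":0, "ay":-0, "az":0, "claw":1}, {"dx":-0.27, "dy":4.78, "dz":0, "ax":0, "ay":-0, "az":0, "claw":1}, {"dx":-0.27, "dy":4.79, "dz":0, "ax":0, "ay":-0, "az":0, "claw":1}, {"dx":-0.28, "dy":4.78, "dz":0, "ax":0, "ay":-0, "az":0, "claw":1}, {"dx":-0.27, "dy":4.79, "dz":0.01, "ax":0, "ay":-0, "az":0, "claw":1},
```

Request:
step_arm:
  moves:
    - {"claw":0.3,"dx":0,"dy":0,"dz":-2,"ax":0,"ay":0,"az":0}
    - {"claw":0.3,"dx":0,"dy":0,"dz":-3,"ax":0,"ay":0,"az":0}
    - {"claw":0.3,"dx":0,"dy":0,"dz":-4,"ax":0,"ay":0,"az":0}
    - {"claw":0.3,"dx":0,"dy":0,"dz":-3,"ax":0,"ay":0,"az":0}
    - {"claw":0.3,"dx":-0.2,"dy":3,"dz":0,"ax":0,"ay":0,"az":0}
    - {"claw":0.3,"dx":-0.2,"dy":4,"dz":0,"ax":0,"ay":0,"az":0}
    - {"claw":0.3,"dx":-0.3,"dy":5,"dz":0,"ax":0,"ay":0,"az":0}
    - {"claw":0.3,"dx":-0.3,"dy":5,"dz":0,"ax":0,"ay":0,"az":0}
    - {"claw":0.3,"dx":-0.2,"dy":4,"dz":0,"ax":0,"ay":0,"az":0}
    - {"claw":0.3,"dx":-0.1,"dy":2.9,"dz":0,"ax":0,"ay":0,"az":0}
    - {"claw":0.3,"dx":0,"dy":0,"dz":0,"ax":0,"ay":0,"az":0}
    - {"claw":0.3,"dx":0,"dy":0,"dz":0,"ax":0,"ay":0,"az":0}

```text
time_s: 6.0
eef_pos: [0.4549, 0.0947, 0.1585]
tool_rot: [-3.136, -0.167, 0.001]
contact_force: [0.1, 0.1, -2.7]
opening: 0.582
finger_force: 25.7
```

Request:
step_arm:
  moves:
    - {"claw":0.3,"dx":0,"dy":0,"dz":0,"ax":0,"ay":0,"az":0}
    - {"claw":0.3,"dx":0,"dy":0,"dz":0,"ax":0,"ay":0,"az":0}

```text
time_s: 6.2
eef_pos: [0.4549, 0.096, 0.1587]
tool_rot: [-3.136, -0.173, 0.001]
contact_force: [-0.3, 0.7, -3.2]
opening: 0.583
finger_force: 25.7
```

```bash
python3 st.py;python3 plan.py .4547 .0943 .16 6.1; python3 - <<'E'
from h import *
f,K,T,d=cam('wrist');np.savez('w5',f=f,K=K,T=T);cv2.imwrite('pics/w5.png',cv2.resize(f[:350,100:460],None,fx=1.6,fy=1.6))
E
```

```text
6.2 [0.4549 0.096  0.1587] 6.31 tilt [-0.0006  0.0003] [-0.3  0.7 -3.2] [ 0.583 25.672] [-0.05 -0.01  1.93  0.    1.22  1.41]
{"dx":-0.04, "dy":0.17, "dz":-0.14, "ax":-0, "ay":0, "az":0.2, "claw":1},
```

View pics/w5.png

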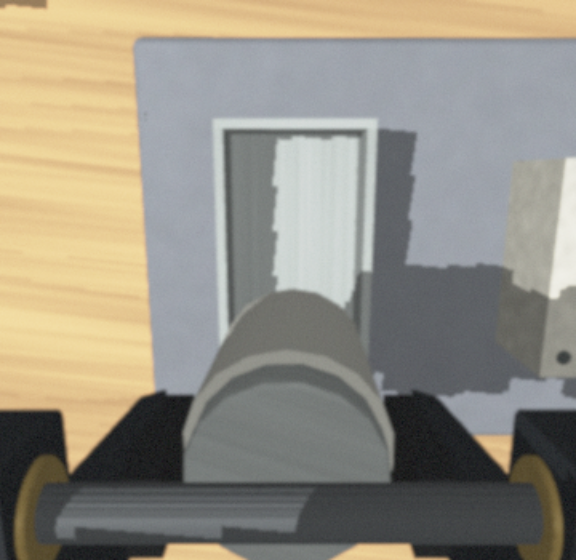

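Far rim corners are at crop (213,119) and (377,119). The jar's base sits centred left to right on the tray.

```bash
python3 - <<'E'
from h import *
w=np.load('w5.npz');K,T,f=w['K'],w['T'],w['f']
g=lambda u,v,z:ray(K,T,u/1.6+100,v/1.6,z)
a=g(213,119,.076);b=g(377,119,.076);yaw=np.arctan2(-(b-a)[0]*-1,-(b-a)[1]);print(a,b,np.linalg.norm(a-b),np.degrees(np.arctan2(b[0]-a[0],a[1]-b[1])))
th=np.radians(6.1);ux=np.array([np.cos(th),np.sin(th),0])
print('centre',(a+b)/2-.061*ux)
print('jar far base',g(295,290,.1194), g(295,290,.1194)-.0235*ux)
print('near rim mid earlier',.4222,.0909)
E
```

```text
[0.5397373  0.13778691 0.076     ] [0.54713948 0.07080153 0.076     ] 0.06739312489264128 6.305850075042249
centre [0.48278377 0.09781211 0.076     ]
jar far base [0.48089445 0.09758041 0.1194    ] [0.4575275  0.09508321 0.1194    ]
near rim mid earlier 0.4222 0.0909
```

Request:
step_arm:
  moves:
    - {"claw":0.3,"dx":-0.1,"dy":0.1,"dz":0,"ax":0,"ay":0,"az":0}
    - {"claw":0.3,"dx":0,"dy":0,"dz":2,"ax":0,"ay":0,"az":0}
    - {"claw":0.3,"dx":0,"dy":0,"dz":2,"ax":0,"ay":0,"az":0}
    - {"claw":0.3,"dx":0,"dy":0,"dz":1,"ax":0,"ay":0,"az":0}
    - {"claw":0.3,"dx":0,"dy":0,"dz":1,"ax":0,"ay":0,"az":0}
    - {"claw":0.3,"dx":0,"dy":0,"dz":0.8,"ax":0,"ay":0,"az":0}
    - {"claw":0.3,"dx":0,"dy":0,"dz":0.4,"ax":0,"ay":0,"az":0}
    - {"claw":0.3,"dx":0,"dy":0,"dz":0,"ax":0,"ay":0,"az":0}
    - {"claw":0.3,"dx":0,"dy":0,"dz":0,"ax":0,"ay":0,"az":0}

```text
time_s: 7.15
eef_pos: [0.4548, 0.0938, 0.0873]
tool_rot: [3.137, 0.17, 0.001]
contact_force: [0.4, -1.2, -2.4]
opening: 0.582
finger_force: 25.7
```

Request:
step_arm:
  moves:
    - {"claw":0.3,"dx":0,"dy":0,"dz":0.2,"ax":0,"ay":0,"az":0}
    - {"claw":0.3,"dx":0,"dy":0,"dz":0.1,"ax":0,"ay":0,"az":0}
    - {"claw":0.3,"dx":0,"dy":0,"dz":0,"ax":0,"ay":0,"az":0}

```text
time_s: 7.45
eef_pos: [0.4544, 0.0938, 0.084]
tool_rot: [-3.137, -0.17, -0.0]
contact_force: [-1.0, 0.3, -2.2]
opening: 0.581
finger_force: 25.7
```

Request:
step_arm:
  moves:
    - {"claw":0.3,"dx":0,"dy":0,"dz":0.1,"ax":0,"ay":0,"az":0}
    - {"claw":0.3,"dx":0,"dy":0,"dz":0,"ax":0,"ay":0,"az":0}
    - {"claw":0.3,"dx":0,"dy":0,"dz":0,"ax":0,"ay":0,"az":0}

```text
time_s: 7.75
eef_pos: [0.4548, 0.0938, 0.0833]
tool_rot: [3.137, 0.17, 0.001]
contact_force: [-0.9, -1.5, 1.4]
opening: 0.585
finger_force: 25.7
```

Request:
step_arm:
  moves:
    - {"claw":0.8,"dx":0,"dy":0,"dz":0,"ax":0,"ay":0,"az":0}
    - {"claw":0.8,"dx":0,"dy":0,"dz":0,"ax":0,"ay":0,"az":0}
    - {"claw":0.8,"dx":0,"dy":0,"dz":0,"ax":0,"ay":0,"az":0}
    - {"claw":0.8,"dx":0,"dy":0,"dz":-2,"ax":0,"ay":0,"az":0}
    - {"claw":0.8,"dx":0,"dy":0,"dz":-4,"ax":0,"ay":0,"az":0}
    - {"claw":0.8,"dx":0,"dy":0,"dz":-4,"ax":0,"ay":0,"az":0}
    - {"claw":1,"dx":0,"dy":0,"dz":-2,"ax":0,"ay":0,"az":0}

```text
time_s: 8.45
eef_pos: [0.4559, 0.0938, 0.2065]
tool_rot: [3.136, 0.17, 0.007]
contact_force: [0.8, -0.8, 0.3]
opening: 0.868
finger_force: 0.0
```

```bash
python3 plan.py .52 .30 .22 6.2
```

```text
{"dx":1.72, "dy":-3.96, "dz":-0.27, "ax":0, "ay":-0.1, "az":0, "claw":1}, {"dx":1.72, "dy":-3.96, "dz":-0.27, "ax":0, "ay":-0, "az":0, "claw":1}, {"dx":1.72, "dy":-3.96, "dz":-0.27, "ax":0, "ay":-0.1, "az":0, "claw":1}, {"dx":1.72, "dy":-3.96, "dz":-0.27, "ax":0, "ay":-0, "az":0, "claw":1}, {"dx":1.73, "dy":-3.97, "dz":-0.27, "ax":0, "ay":-0.1, "az":0, "claw":1},
```

Request:
step_arm:
  moves:
    - {"claw":1,"dx":1.7,"dy":-4,"dz":-0.1,"ax":0,"ay":0,"az":0}
    - {"claw":1,"dx":1.7,"dy":-4,"dz":-0.1,"ax":0,"ay":0,"az":0}
    - {"claw":1,"dx":1.7,"dy":-4,"dz":-0.1,"ax":0,"ay":0,"az":0}
    - {"claw":1,"dx":1.7,"dy":-4,"dz":-0.1,"ax":0,"ay":0,"az":0}
    - {"claw":1,"dx":1.7,"dy":-4,"dz":-0.1,"ax":0,"ay":0,"az":0}
    - {"claw":1,"dx":0,"dy":0,"dz":0,"ax":0,"ay":0,"az":0}
    - {"claw":1,"dx":0,"dy":0,"dz":0,"ax":0,"ay":0,"az":0}
    - {"claw":1,"dx":0,"dy":0,"dz":0,"ax":0,"ay":0,"az":0}

```text
time_s: 9.25
eef_pos: [0.5168, 0.301, 0.2075]
tool_rot: [3.136, 0.17, -0.001]
contact_force: [0.1, -1.1, 0.8]
opening: 1.0
finger_force: 0.0
```

```bash
python3 st.py; python3 - <<'E'
from h import *
f,K,T,d=cam('wrist');np.savez('w6',f=f,K=K,T=T);c=f[:260,100:460];c2=cv2.resize(c,None,fx=1.6,fy=1.6,interpolation=cv2.INTER_CUBIC)
# jar check from scene camera alongside
g,K2,T2,_=cam('scene');np.savez('s6',f=g,K=K2,T=T2);u,v=proj(K2,T2,[.483,.098,.08]).astype(int);j=g[v-50:v+40,u-60:u+60];j=cv2.resize(j,(224,168),interpolation=cv2.INTER_CUBIC)
o=np.zeros((416,800,3),np.uint8);o[:,:576]=c2;o[:168,576:]=j;cv2.imwrite('pics/w6.png',o)
E
```

```text
9.25 [0.5168 0.301  0.2075] 6.19 tilt [-0.0009 -0.0007] [ 0.1 -1.1  0.8] [1. 0.] [ 0.33  0.24  1.55 -0.    1.35  1.79]
```

View pics/w6.png

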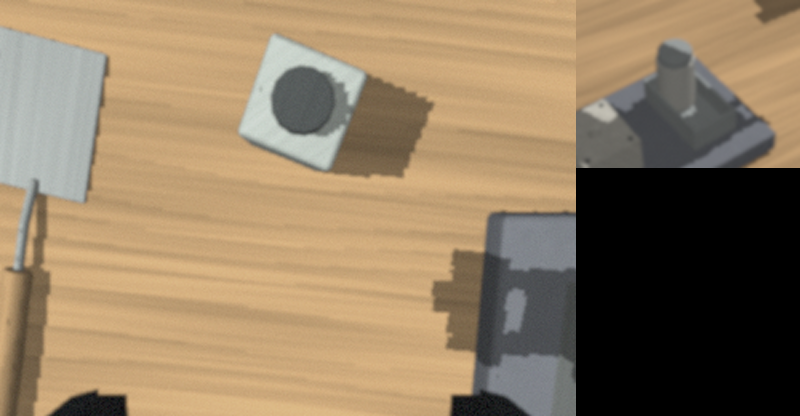

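Tin top corners are at crop (274,35), (366,74), (329,170) and (239,132). The scene inset shows the jar standing upright in the near end of the cradle.

```bash
python3 - <<'E'
from h import *
w=np.load('w6.npz');K,T,f=w['K'],w['T'],w['f']
P=np.array([ray(K,T,u/1.6+100,v/1.6,.08) for u,v in [(274,35),(366,74),(329,170),(239,132)]])
print(P.round(4),P.mean(0).round(4))
for i in range(4):
    e=P[(i+1)%4]-P[i];print(np.linalg.norm(e[:2]).round(4),np.degrees(np.arctan2(e[1],e[0])).round(1))
print(ray(K,T,303/1.6+100,100/1.6,.094))
E
python3 st.py
```

```text
[[0.6451 0.3228 0.08  ]
 [0.633  0.2776 0.08  ]
 [0.5875 0.2896 0.08  ]
 [0.6004 0.3354 0.08  ]] [0.6165 0.3064 0.08  ]
0.0468 -105.0
0.0471 165.3
0.0477 74.2
0.0464 -15.7
[0.61662222 0.30621801 0.094     ]
9.35 [0.5171 0.3006 0.208 ] 6.14 tilt [-0.0001 -0.0003] [ 0.5 -0.1 -0.1] [1.002 0.   ] [ 0.33  0.24  1.55 -0.    1.35  1.79]
```

```bash
python3 plan.py .6165 .3063 .17 -15.2 .6165 .3063 .04 -15.2
```

```text
{"dx":3.31, "dy":0.17, "dz":1.26, "ax":0, "ay":0, "az":7.1, "claw":1}, {"dx":3.31, "dy":-0.25, "dz":1.27, "ax":0, "ay":0, "az":7.1, "claw":1}, {"dx":3.26, "dy":-0.65, "dz":1.26, "ax":0, "ay":0, "az":7.1, "claw":1},
{"dx":-0, "dy":-0, "dz":4.33, "ax":0, "ay":0, "az":0, "claw":1}, {"dx":-0, "dy":-0, "dz":4.34, "ax":0, "ay":0, "az":0, "claw":1}, {"dx":-0, "dy":-0, "dz":4.33, "ax":0, "ay":0, "az":0, "claw":1},
```

Request:
step_arm:
  moves:
    - {"claw":1,"dx":3.3,"dy":0.2,"dz":1.3,"ax":0,"ay":0,"az":7.1}
    - {"claw":1,"dx":3.3,"dy":-0.3,"dz":1.3,"ax":0,"ay":0,"az":7.1}
    - {"claw":1,"dx":3.3,"dy":-0.6,"dz":1.2,"ax":0,"ay":0,"az":7.1}
    - {"claw":1,"dx":0,"dy":0,"dz":0,"ax":0,"ay":0,"az":0}
    - {"claw":1,"dx":0,"dy":0,"dz":3.5,"ax":0,"ay":0,"az":0}
    - {"claw":1,"dx":0,"dy":0,"dz":3.5,"ax":0,"ay":0,"az":0}
    - {"claw":1,"dx":0,"dy":0,"dz":3.5,"ax":0,"ay":0,"az":0}
    - {"claw":1,"dx":0,"dy":0,"dz":2.5,"ax":0,"ay":0,"az":0}
    - {"claw":1,"dx":0,"dy":0,"dz":0,"ax":0,"ay":0,"az":0}
    - {"claw":1,"dx":0,"dy":0,"dz":0,"ax":0,"ay":0,"az":0}

```text
time_s: 10.35
eef_pos: [0.6168, 0.3068, 0.041]
tool_rot: [-3.114, 0.412, -0.0]
contact_force: [0.6, 0.4, 0.9]
opening: 0.997
finger_force: 0.0
```

Request:
step_arm:
  moves:
    - {"claw":0.3,"dx":0,"dy":0,"dz":0,"ax":0,"ay":0,"az":0}
    - {"claw":0.3,"dx":0,"dy":0,"dz":0,"ax":0,"ay":0,"az":0}
    - {"claw":0.3,"dx":0,"dy":0,"dz":0,"ax":0,"ay":0,"az":0}
    - {"claw":0.3,"dx":0,"dy":0,"dz":0,"ax":0,"ay":0,"az":0}
    - {"claw":0.3,"dx":0,"dy":0,"dz":0,"ax":0,"ay":0,"az":0}
    - {"claw":0.3,"dx":0,"dy":0,"dz":0,"ax":0,"ay":0,"az":0}
  newtons: 25

```text
time_s: 10.95
eef_pos: [0.617, 0.307, 0.0404]
tool_rot: [3.114, -0.412, 0.001]
contact_force: [-1.5, -1.9, 3.0]
opening: 0.564
finger_force: 25.0
```

```bash
python3 st.py; python3 plan.py .6165 .3063 .16 -15.2 .5111 .1007 .16 6.2
```

```text
10.95 [0.617  0.307  0.0404] -15.08 tilt [ 0.0003 -0.0004] [-1.5 -1.9  3. ] [ 0.564 24.968] [ 0.29  0.61  1.4  -0.    1.13  2.12]
{"dx":-0.01, "dy":0.03, "dz":-3.99, "ax":0, "ay":-0, "az":0, "claw":1}, {"dx":-0.01, "dy":0.03, "dz":-3.99, "ax":0, "ay":-0, "az":0.1, "claw":1}, {"dx":-0, "dy":0.03, "dz":-3.98, "ax":0, "ay":-0, "az":0, "claw":1},
{"dx":-0.96, "dy":4.52, "dz":0, "ax":0, "ay":-0, "az":-4.3, "claw":1}, {"dx":-1.29, "dy":4.44, "dz":0, "ax":0, "ay":-0, "az":-4.3, "claw":1}, {"dx":-1.62, "dy":4.32, "dz":0, "ax":0, "ay":-0, "az":-4.3, "claw":1}, {"dx":-1.95, "dy":4.19, "dz":0, "ax":0, "ay":-0, "az":-4.2, "claw":1}, {"dx":-2.24, "dy":4.04, "dz":0, "ax":0, "ay":-0, "az":-4.3, "claw":1},
```

Request:
step_arm:
  moves:
    - {"claw":0.3,"dx":0,"dy":0,"dz":-3,"ax":0,"ay":0,"az":0}
    - {"claw":0.3,"dx":0,"dy":0,"dz":-4,"ax":0,"ay":0,"az":0}
    - {"claw":0.3,"dx":0,"dy":0,"dz":-4,"ax":0,"ay":0,"az":0}
    - {"claw":0.3,"dx":0,"dy":0,"dz":-4,"ax":0,"ay":0,"az":0}
    - {"claw":0.3,"dx":-1,"dy":4.5,"dz":0,"ax":0,"ay":0,"az":-4.3}
    - {"claw":0.3,"dx":-1.3,"dy":4.5,"dz":0,"ax":0,"ay":0,"az":-4.3}
    - {"claw":0.3,"dx":-1.6,"dy":4.3,"dz":0,"ax":0,"ay":0,"az":-4.3}
    - {"claw":0.3,"dx":-1.9,"dy":4.2,"dz":0,"ax":0,"ay":0,"az":-4.2}
    - {"claw":0.3,"dx":-2.2,"dy":4.1,"dz":0,"ax":0,"ay":0,"az":-4.3}
    - {"claw":0.3,"dx":0,"dy":0,"dz":0,"ax":0,"ay":0,"az":0}
    - {"claw":0.3,"dx":0,"dy":0,"dz":0,"ax":0,"ay":0,"az":0}
    - {"claw":0.3,"dx":0,"dy":0,"dz":0,"ax":0,"ay":0,"az":0}

```text
time_s: 12.15
eef_pos: [0.5127, 0.1013, 0.1899]
tool_rot: [-3.136, -0.172, -0.0]
contact_force: [0.2, 0.5, -2.6]
opening: 0.566
finger_force: 24.9
```

```bash
python3 st.py; python3 plan.py .5111 .1007 .19 6.2
```

```text
12.15 [0.5127 0.1013 0.1899] 6.3 tilt [0.0003 0.0006] [ 0.2  0.5 -2.6] [ 0.566 24.934] [-0.03  0.09  1.76  0.    1.29  1.43]
{"dx":-0.17, "dy":0.04, "dz":-0.01, "ax":-0, "ay":-0, "az":0.1, "claw":1},
```

Request:
step_arm:
  moves:
    - {"claw":0.3,"dx":-0.1,"dy":0,"dz":2,"ax":0,"ay":0,"az":0.1}
    - {"claw":0.3,"dx":0,"dy":0,"dz":3,"ax":0,"ay":0,"az":0}
    - {"claw":0.3,"dx":0,"dy":0,"dz":1.5,"ax":0,"ay":0,"az":0}
    - {"claw":0.3,"dx":0,"dy":0,"dz":1,"ax":0,"ay":0,"az":0}
    - {"claw":0.3,"dx":0,"dy":0,"dz":1,"ax":0,"ay":0,"az":0}
    - {"claw":0.3,"dx":0,"dy":0,"dz":0.5,"ax":0,"ay":0,"az":0}
    - {"claw":0.3,"dx":0,"dy":0,"dz":0,"ax":0,"ay":0,"az":0}

```text
time_s: 12.85
eef_pos: [0.5113, 0.1009, 0.0995]
tool_rot: [-3.137, -0.171, 0.001]
contact_force: [0.6, 0.1, -3.7]
opening: 0.564
finger_force: 24.9
```

Request:
step_arm:
  moves:
    - {"claw":0.3,"dx":0,"dy":0,"dz":0.6,"ax":0,"ay":0,"az":0}
    - {"claw":0.3,"dx":0,"dy":0,"dz":0.5,"ax":0,"ay":0,"az":0}
    - {"claw":0.3,"dx":0,"dy":0,"dz":0.2,"ax":0,"ay":0,"az":0}
    - {"claw":0.3,"dx":0,"dy":0,"dz":0,"ax":0,"ay":0,"az":0}
    - {"claw":0.3,"dx":0,"dy":0,"dz":0,"ax":0,"ay":0,"az":0}

```text
time_s: 13.35
eef_pos: [0.5115, 0.1006, 0.087]
tool_rot: [-3.137, -0.17, -0.0]
contact_force: [0.1, -0.4, -3.2]
opening: 0.566
finger_force: 24.9
```

Request:
step_arm:
  moves:
    - {"claw":0.3,"dx":0,"dy":0,"dz":0.15,"ax":0,"ay":0,"az":0}
    - {"claw":0.3,"dx":0,"dy":0,"dz":0.1,"ax":0,"ay":0,"az":0}
    - {"claw":0.3,"dx":0,"dy":0,"dz":0.1,"ax":0,"ay":0,"az":0}
    - {"claw":0.3,"dx":0,"dy":0,"dz":0,"ax":0,"ay":0,"az":0}
    - {"claw":0.3,"dx":0,"dy":0,"dz":0,"ax":0,"ay":0,"az":0}

```text
time_s: 13.85
eef_pos: [0.5119, 0.1006, 0.0844]
tool_rot: [3.137, 0.17, 0.001]
contact_force: [-3.3, -0.7, 5.0]
opening: 0.565
finger_force: 25.0
```

Request:
step_arm:
  moves:
    - {"claw":0.8,"dx":0,"dy":0,"dz":0,"ax":0,"ay":0,"az":0}
    - {"claw":0.8,"dx":0,"dy":0,"dz":0,"ax":0,"ay":0,"az":0}
    - {"claw":0.8,"dx":0,"dy":0,"dz":0,"ax":0,"ay":0,"az":0}
    - {"claw":0.8,"dx":0,"dy":0,"dz":-2,"ax":0,"ay":0,"az":0}
    - {"claw":0.8,"dx":0,"dy":0,"dz":-4,"ax":0,"ay":0,"az":0}
    - {"claw":0.8,"dx":0,"dy":0,"dz":-5,"ax":0,"ay":0,"az":0}
    - {"claw":0.8,"dx":0,"dy":0,"dz":-4,"ax":0,"ay":0,"az":0}

```text
time_s: 14.55
eef_pos: [0.5117, 0.1006, 0.2359]
tool_rot: [3.137, 0.17, 0.002]
contact_force: [0.7, -0.6, -0.6]
opening: 0.8
finger_force: 0.0
```

```bash
python3 st.py; python3 plan.py .35 -.335 .24 6.2
```

```text
14.55 [0.5117 0.1006 0.2359] 6.21 tilt [ 0.0014 -0.    ] [ 0.7 -0.6 -0.6] [0.8 0. ] [-0.03  0.04  1.72  0.    1.38  1.43]
{"dx":-2.08, "dy":4.16, "dz":-0.04, "ax":0, "ay":-0, "az":0, "claw":1}, {"dx":-2.08, "dy":4.16, "dz":-0.04, "ax":0, "ay":-0, "az":0, "claw":1}, {"dx":-2.08, "dy":4.15, "dz":-0.04, "ax":0, "ay":-0, "az":0, "claw":1}, {"dx":-2.08, "dy":4.16, "dz":-0.05, "ax":0, "ay":-0, "az":0, "claw":1}, {"dx":-2.08, "dy":4.15, "dz":-0.04, "ax":0, "ay":-0, "az":0, "claw":1}, {"dx":-2.08, "dy":4.16, "dz":-0.05, "ax":0, "ay":-0, "az":0, "claw":1}, {"dx":-2.08, "dy":4.15, "dz":-0.04, "ax":0, "ay":-0, "az":0, "claw":1}, {"dx":-2.08, "dy":4.16, "dz":-0.05, "ax":0, "ay":-0, "az":0, "claw":1}, {"dx":-2.07, "dy":4.15, "dz":-0.04, "ax":0, "ay":-0, "az":0, "claw":1}, {"dx":-2.08, "dy":4.16, "dz":-0.05, "ax":0, "ay":-0.1, "az":0, "claw":1},
```

Request:
step_arm:
  moves:
    - {"claw":0.8,"dx":-2.1,"dy":4.2,"dz":0,"ax":0,"ay":0,"az":0}
    - {"claw":0.8,"dx":-2.1,"dy":4.2,"dz":0,"ax":0,"ay":0,"az":0}
    - {"claw":0.8,"dx":-2.1,"dy":4.2,"dz":0,"ax":0,"ay":0,"az":0}
    - {"claw":0.8,"dx":-2.1,"dy":4.2,"dz":0,"ax":0,"ay":0,"az":0}
    - {"claw":0.8,"dx":-2.1,"dy":4.2,"dz":0,"ax":0,"ay":0,"az":0}
    - {"claw":0.8,"dx":-2.1,"dy":4.2,"dz":0,"ax":0,"ay":0,"az":0}
    - {"claw":0.8,"dx":-2.1,"dy":4.2,"dz":0,"ax":0,"ay":0,"az":0}
    - {"claw":0.8,"dx":-2.1,"dy":4.2,"dz":0,"ax":0,"ay":0,"az":0}
    - {"claw":0.8,"dx":-2.1,"dy":4.2,"dz":0,"ax":0,"ay":0,"az":0}
    - {"claw":0.8,"dx":-2,"dy":4.1,"dz":0,"ax":0,"ay":0,"az":0}
    - {"claw":0.8,"dx":0,"dy":0,"dz":0,"ax":0,"ay":0,"az":0}
    - {"claw":0.8,"dx":0,"dy":0,"dz":0,"ax":0,"ay":0,"az":0}

```text
time_s: 15.75
eef_pos: [0.3485, -0.3389, 0.2331]
tool_rot: [-3.136, -0.166, 0.0]
contact_force: [0.2, 1.0, 0.4]
opening: 0.801
finger_force: 0.0
```

Request:
step_arm:
  moves:
    - {"claw":0.8,"dx":0,"dy":0,"dz":0,"ax":0,"ay":0,"az":0}
    - {"claw":0.8,"dx":0,"dy":0,"dz":0,"ax":0,"ay":0,"az":0}

```text
time_s: 15.95
eef_pos: [0.3496, -0.3372, 0.2334]
tool_rot: [-3.137, -0.173, -0.0]
contact_force: [-0.5, 0.3, -0.3]
opening: 0.799
finger_force: 0.0
```

```bash
python3 st.py; python3 - <<'E'
from h import *
f,K,T,d=cam('wrist');np.savez('w7',f=f,K=K,T=T)
for P in ([.461,-.342,.065],[.461,-.342,.145]): print(proj(K,T,P))
c=cv2.resize(f[:300],None,fx=1,fy=1)
g,K2,T2,_=cam('scene');np.savez('s7',f=g,K=K2,T=T2);u,v=proj(K2,T2,[.483,.098,.08]).astype(int);j=g[v-50:v+40,u-60:u+60];j=cv2.resize(j,(400,300),interpolation=cv2.INTER_CUBIC)
o=np.zeros((600,800,3),np.uint8);o[:300,:560]=c;o[300:,400:]=j
u,v=proj(K,T,[.461,-.342,.105]).astype(int);h=cv2.copyMakeBorder(f,80,80,80,80,cv2.BORDER_CONSTANT)[v+80-60:v+80+60,u+80-80:u+80+80];o[300:,:400]=cv2.resize(h,(400,300),interpolation=cv2.INTER_CUBIC);print('crop org',u-80,v-60,'x2.5')
cv2.imwrite('pics/w7.png',o)
E
```

```text
15.95 [ 0.3496 -0.3372  0.2334] 6.33 tilt [0.0001 0.0003] [-0.5  0.3 -0.3] [0.799 0.   ] [-1.01 -0.04  1.8   0.    1.38  0.45]
[301.2836493   57.83421653]
[307.99267655  40.9358012 ]
crop org 224 -10 x2.5
```

View pics/w7.png

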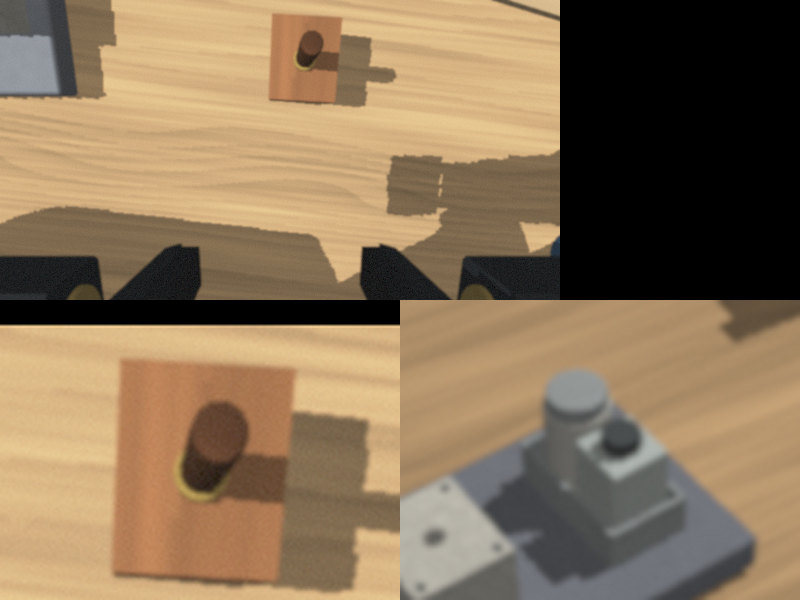

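Both containers sit level in the cradle. In the lower-left crop the stylus top is at (219,431) and the stand's centre is near (201,471).

```bash
python3 - <<'E'
from h import *
w=np.load('w7.npz');K,T=w['K'],w['T']
print(ray(K,T,219/2.5+224,131/2.5-10,.145),ray(K,T,201/2.5+224,171/2.5-10,.065))
E
python3 plan.py .4595 -.3445 .2 6.2
```

```text
[ 0.46038013 -0.34447576  0.145     ] [ 0.46084252 -0.34476219  0.065     ]
{"dx":3.61, "dy":0.64, "dz":1.12, "ax":0, "ay":-0, "az":0, "claw":1}, {"dx":3.61, "dy":0.64, "dz":1.12, "ax":0, "ay":-0, "az":0.1, "claw":1}, {"dx":3.62, "dy":0.63, "dz":1.12, "ax":0, "ay":-0, "az":0, "claw":1},
```

Request:
step_arm:
  moves:
    - {"claw":0.8,"dx":3.6,"dy":0.6,"dz":1.1,"ax":0,"ay":0,"az":0}
    - {"claw":0.8,"dx":3.6,"dy":0.6,"dz":1.1,"ax":0,"ay":0,"az":0}
    - {"claw":0.8,"dx":3.7,"dy":0.7,"dz":1.1,"ax":0,"ay":0,"az":0}
    - {"claw":0.8,"dx":0,"dy":0,"dz":0,"ax":0,"ay":0,"az":0}
    - {"claw":0.8,"dx":0,"dy":0,"dz":0,"ax":0,"ay":0,"az":0}
    - {"claw":0.8,"dx":0,"dy":0,"dz":3,"ax":0,"ay":0,"az":0}
    - {"claw":0.8,"dx":0,"dy":0,"dz":3,"ax":0,"ay":0,"az":0}
    - {"claw":0.8,"dx":0,"dy":0,"dz":3,"ax":0,"ay":0,"az":0}
    - {"claw":0.8,"dx":0,"dy":0,"dz":1.9,"ax":0,"ay":0,"az":0}
    - {"claw":0.8,"dx":0,"dy":0,"dz":0,"ax":0,"ay":0,"az":0}
    - {"claw":0.8,"dx":0,"dy":0,"dz":0,"ax":0,"ay":0,"az":0}

```text
time_s: 17.15
eef_pos: [0.4591, -0.3459, 0.0926]
tool_rot: [3.136, 0.17, 0.001]
contact_force: [-0.5, -0.5, 0.1]
opening: 0.801
finger_force: 0.0
```

```bash
python3 st.py; python3 plan.py .4605 -.3445 .091 6.2
```

```text
17.15 [ 0.4591 -0.3459  0.0926] 6.2 tilt [ 0.0005 -0.0008] [-0.5 -0.5  0.1] [0.801 0.   ] [-0.85  0.32  1.71 -0.    1.12  0.61]
{"dx":0.15, "dy":-0.13, "dz":0.16, "ax":0, "ay":-0, "az":-0, "claw":1},
```

Request:
step_arm:
  moves:
    - {"claw":0.8,"dx":0.15,"dy":-0.1,"dz":0.15,"ax":0,"ay":0,"az":0}
    - {"claw":0.05,"dx":0,"dy":0,"dz":0,"ax":0,"ay":0,"az":0}
    - {"claw":0.05,"dx":0,"dy":0,"dz":0,"ax":0,"ay":0,"az":0}
    - {"claw":0.05,"dx":0,"dy":0,"dz":0,"ax":0,"ay":0,"az":0}
    - {"claw":0.05,"dx":0,"dy":0,"dz":0,"ax":0,"ay":0,"az":0}
    - {"claw":0.05,"dx":0,"dy":0,"dz":0,"ax":0,"ay":0,"az":0}
    - {"claw":0.05,"dx":0,"dy":0,"dz":0,"ax":0,"ay":0,"az":0}
    - {"claw":0.05,"dx":0,"dy":0,"dz":0,"ax":0,"ay":0,"az":0}
    - {"claw":0.05,"dx":0,"dy":0,"dz":0,"ax":0,"ay":0,"az":0}
  newtons: 45

```text
time_s: 18.05
eef_pos: [0.4607, -0.3444, 0.0898]
tool_rot: [-3.137, -0.17, 0.0]
contact_force: [0.4, -0.1, 0.4]
opening: 0.165
finger_force: 44.9
```

```bash
python3 st.py
```

```text
18.05 [ 0.4607 -0.3444  0.0898] 6.22 tilt [-0.0001  0.0001] [ 0.4 -0.1  0.4] [ 0.165 44.892] [-0.85  0.32  1.71  0.    1.11  0.61]
```

Request:
step_arm:
  moves:
    - {"claw":0.05,"dx":0,"dy":0,"dz":-2,"ax":0,"ay":0,"az":0}
    - {"claw":0.05,"dx":0,"dy":0,"dz":-3,"ax":0,"ay":0,"az":0}
    - {"claw":0.05,"dx":0,"dy":0,"dz":-4,"ax":0,"ay":0,"az":0}
    - {"claw":0.05,"dx":0,"dy":0,"dz":-4,"ax":0,"ay":0,"az":0}
    - {"claw":0.05,"dx":0,"dy":0,"dz":-3,"ax":0,"ay":0,"az":0}
    - {"claw":0.05,"dx":0,"dy":0,"dz":0,"ax":0,"ay":0,"az":0}

```text
time_s: 18.65
eef_pos: [0.4626, -0.3465, 0.2555]
tool_rot: [3.13, 0.17, 0.009]
contact_force: [0.6, -0.8, -0.1]
opening: 0.164
finger_force: 44.9
```

```bash
python3 st.py; python3 plan.py .40 -.055 .245 6.2
```

```text
18.65 [ 0.4626 -0.3465  0.2555] 6.22 tilt [ 0.0062 -0.0069] [ 0.6 -0.8 -0.1] [ 0.164 44.9  ] [-0.85  0.15  1.56  0.    1.42  0.61]
{"dx":-0.44, "dy":-4.24, "dz":0.12, "ax":0.1, "ay":-0, "az":0, "claw":1}, {"dx":-0.44, "dy":-4.24, "dz":0.12, "ax":0.1, "ay":-0.1, "az":0, "claw":1}, {"dx":-0.44, "dy":-4.24, "dz":0.13, "ax":0, "ay":-0, "az":0, "claw":1}, {"dx":-0.44, "dy":-4.23, "dz":0.13, "ax":0.1, "ay":-0.1, "az":0, "claw":1}, {"dx":-0.44, "dy":-4.24, "dz":0.14, "ax":0, "ay":-0, "az":0, "claw":1}, {"dx":-0.44, "dy":-4.23, "dz":0.14, "ax":0.1, "ay":-0.1, "az":0, "claw":1}, {"dx":-0.43, "dy":-4.24, "dz":0.14, "ax":0, "ay":-0, "az":0, "claw":1},
```

Request:
step_arm:
  moves:
    - {"claw":0.05,"dx":-0.4,"dy":-4.2,"dz":0,"ax":0,"ay":0,"az":0}
    - {"claw":0.05,"dx":-0.4,"dy":-4.2,"dz":0,"ax":0,"ay":0,"az":0}
    - {"claw":0.05,"dx":-0.4,"dy":-4.2,"dz":0,"ax":0,"ay":0,"az":0}
    - {"claw":0.05,"dx":-0.4,"dy":-4.2,"dz":0,"ax":0,"ay":0,"az":0}
    - {"claw":0.05,"dx":-0.4,"dy":-4.2,"dz":0,"ax":0,"ay":0,"az":0}
    - {"claw":0.05,"dx":-0.4,"dy":-4.2,"dz":0,"ax":0,"ay":0,"az":0}
    - {"claw":0.05,"dx":-0.4,"dy":-4.2,"dz":0,"ax":0,"ay":0,"az":0}
    - {"claw":0.05,"dx":0,"dy":0,"dz":0,"ax":0,"ay":0,"az":0}
    - {"claw":0.05,"dx":0,"dy":0,"dz":0,"ax":0,"ay":0,"az":0}
    - {"claw":0.05,"dx":0,"dy":0,"dz":0,"ax":0,"ay":0,"az":0}

```text
time_s: 19.65
eef_pos: [0.4011, -0.056, 0.2495]
tool_rot: [3.137, 0.17, -0.001]
contact_force: [0.3, 0.0, -0.1]
opening: 0.17
finger_force: 44.9
```

```bash
python3 st.py; python3 - <<'E'
from h import *
s=readout.observe();f,K,T,d=cam('wrist');np.savez('w8',f=f,K=K,T=T)
p=proj(K,T,[.4987,-.0454,.095]);u,v=p.astype(int);r=14
g=cv2.GaussianBlur(cv2.cvtColor(f,cv2.COLOR_BGR2GRAY),(3,3),0)
a=g[v-r:v+r,u-r:u+r];print(p);print(a[::2,::2])
m=(a<(int(a.min())+int(np.median(a)))/2).astype(np.uint8)
n,l,S,c=cv2.connectedComponentsWithStats(m)
for i in range(1,n):
    if S[i,4]>20: print(S[i],c[i]+[u-r,v-r],ray(K,T,c[i][0]+u-r,c[i][1]+v-r,.095).round(4))
# stylus tip expected
M=R.from_rotvec(s['tool_rot']);t=np.array(s['eef_pos'])+M.apply([0,0,.085]);q=proj(K,T,t);print('tip exp',q)
u,v=q.astype(int);print(g[v-20:v+30:3,u-24:u+25:3])
E
```

```text
19.65 [ 0.4011 -0.056   0.2495] 6.19 tilt [-0.0006 -0.0001] [ 0.3  0.  -0.1] [ 0.17  44.894] [-0.43 -0.26  1.96 -0.    1.44  1.03]
[281.74583828  70.71361773]
[[234 234 234 234 234 234 233 233 233 234 235 236 236 236]
 [234 234 235 235 234 232 229 226 227 232 234 235 236 236]
 [232 234 236 235 231 215 194 182 188 202 218 229 234 234]
 [232 234 237 233 208 166 137 121 122 137 172 213 230 232]
 [233 235 235 212 158 118 103  99 101 102 123 176 219 230]
 [234 235 228 180 122 101 100  99  99  99 104 138 199 229]
 [235 233 218 156 109  99  98  97  98  98  98 119 183 228]
 [235 233 212 145 103  98  98  97  97  98  98 112 175 229]
 [235 233 216 150 104  98  98  98  98  98  98 105 171 230]
 [236 234 225 174 111  98  98  99  99  99  97 109 183 230]
 [236 236 233 204 137 103  98  97  97  97  99 132 207 233]
 [236 237 237 230 191 140 110 100 100 108 133 188 228 235]
 [236 237 238 238 230 203 168 147 148 169 204 228 235 235]
 [238 239 238 238 237 231 221 215 218 224 231 235 234 233]]
[  6   5  18  20 276] [281.79710145  70.52898551] [ 0.4989 -0.0454  0.095 ]
tip exp [281.82249438 204.22645344]
[[
[... 505 characters left out ...]
201 203 205 204 201 148 110  94 127 197 199 198 201 199 198]
 [192 191 190 191 195 196 194 141 110  94 125 198 199 199 201 202 203]
 [200 199 199 198 195 196 191 136 109  95 122 200 200 199 197 195 193]
 [195 195 193 193 195 193 184 128 101  92 121 202 208 209 208 208 205]
 [197 196 196 194 190 167 121  96  93  90  99 151 183 189 196 199 201]
 [198 199 200 198 159 104 104 107 106 106 103  98 129 177 181 181 184]
 [196 196 196 180 110 105  91  69  64  66  88 103 100 150 191 189 188]
 [203 205 203 146 102  71  48  42  42  43  47  64 102 120 189 194 193]
 [193 198 200 132  82  44  41  43  44  42  42  43  71 111 185 199 198]
 [190 189 182 114  56  40  44  42  44  44  43  41  46  95 176 201 201]]
```

```bash
python3 plan.py .4988 -.0447 .2 6.2
```

```text
{"dx":3.28, "dy":-0.03, "dz":1.65, "ax":-0, "ay":0, "az":-0, "claw":1}, {"dx":3.27, "dy":-0.04, "dz":1.65, "ax":-0, "ay":0, "az":-0, "claw":1}, {"dx":3.28, "dy":-0.03, "dz":1.65, "ax":-0, "ay":0, "az":-0.1, "claw":1},
```

Request:
step_arm:
  moves:
    - {"claw":0.05,"dx":3.3,"dy":0,"dz":1.6,"ax":0,"ay":0,"az":0}
    - {"claw":0.05,"dx":3.3,"dy":0,"dz":1.6,"ax":0,"ay":0,"az":0}
    - {"claw":0.05,"dx":3.2,"dy":-0.1,"dz":1.6,"ax":0,"ay":0,"az":0}
    - {"claw":0.05,"dx":0,"dy":0,"dz":0,"ax":0,"ay":0,"az":0}
    - {"claw":0.05,"dx":0,"dy":0,"dz":0,"ax":0,"ay":0,"az":0}
    - {"claw":0.05,"dx":0,"dy":0,"dz":0,"ax":0,"ay":0,"az":0}
    - {"claw":0.05,"dx":0,"dy":0,"dz":0,"ax":0,"ay":0,"az":0}

```text
time_s: 20.4
eef_pos: [0.4983, -0.0443, 0.2028]
tool_rot: [3.136, 0.169, 0.002]
contact_force: [-0.3, 0.2, -0.7]
opening: 0.167
finger_force: 44.9
```

```bash
python3 st.py; python3 plan.py .4988 -.0447 .2 6.2
```

```text
20.4 [ 0.4983 -0.0443  0.2028] 6.16 tilt [ 0.0014 -0.0006] [-0.3  0.2 -0.7] [ 0.167 44.894] [-0.33  0.02  1.81 -0.    1.31  1.14]
{"dx":0.05, "dy":0.05, "dz":0.28, "ax":0, "ay":-0.1, "az":-0, "claw":1},
```

Request:
step_arm:
  moves:
    - {"claw":0.05,"dx":0.05,"dy":0,"dz":1,"ax":0,"ay":0,"az":0}
    - {"claw":0.05,"dx":0,"dy":0,"dz":1,"ax":0,"ay":0,"az":0}
    - {"claw":0.05,"dx":0,"dy":0,"dz":0.5,"ax":0,"ay":0,"az":0}
    - {"claw":0.05,"dx":0,"dy":0,"dz":0.3,"ax":0,"ay":0,"az":0}
    - {"claw":0.05,"dx":0,"dy":0,"dz":0,"ax":0,"ay":0,"az":0}
    - {"claw":0.05,"dx":0,"dy":0,"dz":0,"ax":0,"ay":0,"az":0}

```text
time_s: 21.0
eef_pos: [0.499, -0.0436, 0.174]
tool_rot: [3.137, 0.17, 0.0]
contact_force: [-1.2, -0.2, -0.6]
opening: 0.166
finger_force: 44.9
```

Request:
step_arm:
  moves:
    - {"claw":0.05,"dx":0,"dy":0.1,"dz":0.7,"ax":0,"ay":0,"az":0}
    - {"claw":0.05,"dx":0,"dy":0,"dz":0.7,"ax":0,"ay":0,"az":0}
    - {"claw":0.05,"dx":0,"dy":0,"dz":0.6,"ax":0,"ay":0,"az":0}
    - {"claw":0.05,"dx":0,"dy":0,"dz":0,"ax":0,"ay":0,"az":0}
    - {"claw":0.05,"dx":0,"dy":0,"dz":0,"ax":0,"ay":0,"az":0}

```text
time_s: 21.5
eef_pos: [0.4988, -0.0445, 0.1536]
tool_rot: [-3.137, -0.17, 0.001]
contact_force: [0.7, 0.2, 0.4]
opening: 0.164
finger_force: 44.9
```

Request:
step_arm:
  moves:
    - {"claw":0.05,"dx":0,"dy":0,"dz":0.3,"ax":0,"ay":0,"az":0}
    - {"claw":0.05,"dx":0,"dy":0,"dz":0.3,"ax":0,"ay":0,"az":0}
    - {"claw":0.05,"dx":0,"dy":0,"dz":0.1,"ax":0,"ay":0,"az":0}
    - {"claw":0.05,"dx":0,"dy":0,"dz":0,"ax":0,"ay":0,"az":0}
    - {"claw":0.05,"dx":0,"dy":0,"dz":0,"ax":0,"ay":0,"az":0}

```text
time_s: 22.0
eef_pos: [0.4993, -0.0446, 0.1472]
tool_rot: [3.137, 0.17, 0.001]
contact_force: [0.5, 0.0, 2.4]
opening: 0.169
finger_force: 44.9
```

Request:
step_arm:
  moves:
    - {"claw":0.05,"dx":0,"dy":0,"dz":0.2,"ax":0,"ay":0,"az":0}
    - {"claw":0.05,"dx":0,"dy":0,"dz":0.2,"ax":0,"ay":0,"az":0}
    - {"claw":0.05,"dx":0,"dy":0,"dz":0.1,"ax":0,"ay":0,"az":0}
    - {"claw":0.05,"dx":0,"dy":0,"dz":0,"ax":0,"ay":0,"az":0}
    - {"claw":0.05,"dx":0,"dy":0,"dz":0,"ax":0,"ay":0,"az":0}

```text
time_s: 22.5
eef_pos: [0.5003, -0.0449, 0.1434]
tool_rot: [3.136, 0.17, 0.005]
contact_force: [-0.5, 0.7, 10.3]
opening: 0.166
finger_force: 44.9
```

Request:
step_arm:
  moves:
    - {"claw":0.05,"dx":0,"dy":0,"dz":0.1,"ax":0,"ay":0,"az":0}
    - {"claw":0.05,"dx":0,"dy":0,"dz":0,"ax":0,"ay":0,"az":0}
    - {"claw":0.05,"dx":0,"dy":0,"dz":0,"ax":0,"ay":0,"az":0}
    - {"claw":0.05,"dx":0,"dy":0,"dz":0,"ax":0,"ay":0,"az":0}

```text
time_s: 22.9
eef_pos: [0.501, -0.0451, 0.1433]
tool_rot: [3.135, 0.17, 0.007]
contact_force: [-0.5, 0.8, 14.9]
opening: 0.166
finger_force: 44.9
```

```bash
python3 st.py; python3 -c "
from rig import arm
print(arm.job_done())"
```

```text
22.9 [ 0.501  -0.0451  0.1433] 6.22 tilt [ 0.0046 -0.0013] [-0.5  0.8 14.9] [ 0.166 44.897] [-0.33  0.1   1.86  0.    1.18  1.14]
the job is handed in; nothing more can be done
None
```

I handed the job in at 22.9 s with the jar and tin upright on the cradle floor, and the gripped stylus holding the button at its hard stop with about 15 N; no verdict came back.

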